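# Clamp the tray stack and peel off the top tray

## Robot

A 7-joint arm with a two-finger parallel gripper is mounted at the origin on the work surface. World frame = base frame: x ahead of the robot, y to its left, z up, the work surface at z = 0. Lengths are in m, angles in rad, forces in N, time in s.
With the tool pointing down it reaches from about 0.4 to 0.85 m from the base axis. Payload 10.4 kg.
Tool frame: the origin (TCP) lies on the centre line of the jaws, within the pads' length; the fingertips stand 14 mm ahead of it and the grasp point (between the pads) lies 5 mm behind it (manip.tip_reach is the distance from the TCP to the fingertips, in m); z points along the fingers, y is the line along which they close (so a half turn about z gives the same grasp; the last joint's range is limited). The gripper opens to 85 mm and grips with 20 to 120 N. Pads are 22 mm wide; open, the fingers measure 114 mm over their backs; the gripper's body (76 mm by 85 mm) begins 54 mm behind the grasp point. The pads swing forward as they close: fully open they stand 13 mm farther back than shut.
Start: joints at [1.283, 0.332, -0.065, 1.46, 0.022, 1.35, -0.088], TCP at [0.164, -0.603, 0.245] pointing down, gripper open.
Joint ranges: [-2.6, 2.6], [-0.5, 2.12], [-1.47, 1.34], [0.16, 2.42], [-1.27, 4.41], [0.06, 2.06], [-2.6, 2.6]. Speed limits (rad/s): [2.22, 2.22, 2.79, 2.79, 3.14, 3.14, 3.14].

## Interface

Orientations are given as a unit quaternion [x, y, z, w].
In Python, from workcell import manip gives the robot as it stands.
- The arm moves only by the shell command python3 -m pendant 'ROWS' [FORCE]. ROWS is JSON, a list of rows, each a list of 7 numbers: the shift along the tool's x, y, z in units of 50 mm (1.0 is 50 mm), then the turn, a rotation vector about the tool's x, y, z in units of 8 degrees (1.0 is 8 degrees), then the opening, from -1 (shut) to 1 (fully open), so that 0 is half open. In form: [[dx, dy, dz, ax, ay, az, jaw], ...]. A call has exactly 10 rows; each row is the pose to reach, as a shift and turn from the pose commanded when the call began, along the tool's axes at that moment; what a row does not reach only later rows make up. A row lasts 1/8 s, in which the tool goes at most 62.5 mm and 10.7 degrees, less where a joint would pass 70% of its speed; a pose out of reach is approached as far as the arm can. A call with a gripper value outside its range is refused whole. The fingers move at their own pace and stop on an object; FORCE is the grip in N (left out, the last holds). Time passes only in rows, so rows that repeat a pose let the fingers close, or fill a call up. It gives the time, the measured TCP pose, the force, the opening and the grip force at its end, in the units of the state.
- manip.get_obs(): the state, without advancing time (a new reading comes with each control period).
- manip.camera(name): name is "side" or "top"; returns (picture, depth): 480x640x3 uint8, red, green, blue; 480x640 float32, m along the optical axis (not along the pixel's ray), 0 where there is no reading.
- manip.get_calibration(name): a dict with "fx", "fy", "cx", "cy" (pixels), "xyz" and "orientation" of the camera in the world. Camera axes: x right, y up, looking along -z (the intrinsics and any distortion apply to the point x, -y, -z); pixel columns grow to the right and rows downward; lengths in m; the calibration is good to about 2 mm. A picture is of the moment at which its call begins. get_calibration takes no time and is no camera call.
- manip.hand_in(): hands the job in; it is judged then, once.
Trained networks look in the newest picture that a camera, given by its name, has taken for a name from the list of things; names that differ only in an ending like _2 or _b are one class to them, and where a whole thing is asked for, a point or a joint stands for the part that bears it (a point fixed in the world has none). Each returns a list of dicts, best first, with "p" (0 to 1); they miss things now and then, are a little off and sometimes report something else, mostly with a low value. They report only what shows in the picture. A call takes as long as a camera call. They do not tell look-alikes from the thing itself.
- manip.find_in(thing, camera): "box" ([left, top, right, bottom] in pixels, round what is visible of it).
- manip.trace(thing, camera): "pixels" (480x640 bool, what is visible of it) and "box" ([left, top, right, bottom] in pixels, round what is visible of it).
- manip.tip_of(thing, camera): "pixel" ([column, row] in pixels: a listed point, or the origin of a listed thing).
The state is a dict: "clock": time; "joint_pos": joint angles; "joint_velocities": joint speeds; "tau": joint torques, N m; "position": TCP position; "ee_rot": TCP orientation; "ft_force": force on the tool from outside, world axes, zero at the start; "torque": the same for the moment, N m; "grip_width": opening from 0.0 (shut) to 1.0 (fully open); "grasp_force": force on a finger pad.
Only numpy, scipy, OpenCV 4.12 (cv2) and the standard library are available. Lean on these libraries where they do the work, as an engineer would, in place of code of your own. Each camera call takes 0.05 s, during which the arm holds its last target. There are 200 camera calls.

## Task

Slide the clamp with the red knob fully home over the edge of the black carrier, then turn the red knob clockwise as far as it goes to lock it. Then peel the top yellow tray off the sticky stack by its orange-tipped corner tab, raising that corner first so that the opposite corner comes away last, leaving the trays beneath in place and the things around undisturbed. Finish while still holding the tray in the gripper, level, still, and centred 10 to 20 cm above the blue board: do not put it down or let go.

Things in the scene. Friction and masses are not known exactly. Their poses are not given: they have to be found in the camera images.
- holder: Fixed steel base plate, 200 x 295 x 6 mm, carrying clamp and stack. Origin: on the table directly under the centre of the stacked trays; x and y lie along the trays' long and short sides. The plate reaches 77 mm towards +y and 218 mm towards -y. The clamp slides along the holder's +y towards the stack. A keeper post (12 x 24 mm, top 46 mm above the table) stands at x -56, y -135 mm.
- jaw (a joint): Travel of the aluminium clamp block (62 x 50 x 32 mm with a flat lip in front) along the holder's +y, m: 0 = drawn back, 0.045 = fully home against its stop, its lip over the carrier's edge with 2 mm of play. Starts drawn back (0 to 0.012). Friction 3 N. At value q its centre lies at holder x 0, y -0.180 + q.
- lock (a joint): Turn of the red knob on top of the clamp, rad, clockwise seen from above: 0 = unlocked, 1.45 = fully locked, at its stop. Starts at 0 to 0.2. Stiff (0.06 N m): it stays where it is left. It rides with the clamp.
- lock_grip (a point): Point on the axis of the red knob, where to pinch it, 62 mm above the table. The knob is an upright bar 14 mm thick (along this point's x) and 44 mm long (along this point's y), 32 mm high; its top lies 14 mm above this point and its foot, on a black disc, 18 mm below. The point turns with the knob; at joint value 0 its axes are those of the holder.
- tray_center (a point): Centre of the top yellow tray, half-way up. The tray weighs about 60 g: rim 170 mm (x) by 130 mm (y), 31 mm from floor underside to rim top, walls 3 mm sloping in to a floor of 114 x 74 mm; z is up out of its mouth. Rim top 15.5 mm above this point; nested, the rim top is 81 mm above the table.
- tray_tab (a point): Centre of the tab (orange top) standing upright on the rim at the tray's +x -y corner, at 75, -55, +27.5 mm from tray_center in the tray's axes. 10 mm thick along this point's x, which points outward along the diagonal, 28 mm wide along its y, 24 mm high: its top 12 mm above this point, the rim 12 mm below. Nested, its top is 105 mm above the table. Free room on both sides.
- tray_far (a point): Underside of the top tray's stacking lug at its -x +y corner, the one opposite the tab: at -79, 59, +3.5 mm from tray_center. The tray rests on the stack only at four such lugs (10 x 10 mm, 9 mm high), one under each rim corner.
- stack_far (a point): The point of the stack under tray_far; they coincide while the tray is nested.
- stack: The rest of the stack, loose in the low fences of the holder: three nested yellow trays on a black carrier plate (180 x 163 x 8 mm, reaching 95 mm towards -y), together about 0.36 kg. Origin: under the carrier, below the tray centre; axes as the trays'. Must stay where it is.
- tray: The top yellow tray itself. Origin: centre of its floor's underside; axes as tray_center. At each corner a small sprung black rubber pad of the stack sticks to the lug's side with about 2 N until the lug has risen 8 mm. Swinging the tab up 0.4 rad about the far corner frees the other three one after another; lifting the tray level instead tips the stack up with it.
- board_center (a point): Centre of the top face of the blue board, 240 (x) x 180 (y) x 12 mm, lying fixed on the table; top 12 mm above the table. The tray is shown above it.
- sauce: Bystander: red sauce bottle, 56 mm wide, 170 mm high. Origin: centre of its underside.
- cups: Bystander: stack of paper cups, 84 mm wide, 116 mm high. Origin: centre of its underside.
- bowl: Bystander: steel bowl, 130 mm wide, 60 mm high. Origin: centre of its underside.
- tissues: Bystander: green pack of tissues, 100 x 190 x 55 mm. Origin: centre of its underside.
- tub: Bystander: blue tub with yellow contents, 120 x 160 x 60 mm. Origin: centre of its underside.
- jar: Bystander: amber jar with green lid, 72 mm wide, 100 mm high. Origin: centre of its underside.
- spatula: Bystander: kitchen spatula lying on the table, 240 mm long. Origin: its middle.
- shaker: Bystander: small steel salt shaker with a black cap, 40 mm wide, 80 mm high, standing between the holder and the board. Origin: centre of its underside.
There are look-alikes about, which are no part of the job. Leave any purple look-alike of the tray alone.

How it is judged:
By the outcome, as a careful person would: the job done as asked, in the order asked, and still so for the second after the job is handed in, while the arm keeps its last pose, push and grip.
It also fails if it takes over 58 s, if anything falls off the work surface, if the arm or the gripper's body presses on something with over 40 N, if the wrist force passes 120 N, or if a joint passes its speed limit or range.

## Working session

There is one attempt and no reset: what is moved stays moved. The work goes in short steps, Python scripts to look and compute and a shell command to move; the robot and the scene stay as the last step left them, time stands still between calls to the robot, and variables do not carry over. Pictures are saved under pics/ and viewed, at most 10 in all, crops included, and the job is handed in when it is done.

```bash
mkdir -p pics; ls
python3 - <<'E'
from workcell import manip
import cv2,numpy as np
o=manip.get_obs();print({k:np.round(v,3) for k,v in o.items()})
for c in("side","top"):
    im,d=manip.camera(c);cv2.imwrite(f"pics/{c}0.png",im[:,:,::-1]);print(c,manip.get_calibration(c))
    np.save(f"pics/d_{c}.npy",d)
    for t in("tray_tab","tray_center","lock_grip","holder","board_center","jaw","shaker","stack"):
        try:print(t,[(np.round(r["pixel"],1).tolist(),round(r["p"],2)) for r in manip.tip_of(t,c)][:3])
        except Exception as e:print(t,e)
E
```

```text
pics
{'clock': np.float64(0.0), 'joint_pos': array([ 1.283,  0.333, -0.065,  1.461,  0.022,  1.35 , -0.089]), 'joint_velocities': array([-0.001,  0.   , -0.   , -0.001, -0.   ,  0.001,  0.   ]), 'tau': array([ 0.0000e+00, -6.2545e+01,  5.0000e-02, -3.9162e+01,  1.6000e-02,
        1.0000e-02,  0.0000e+00]), 'position': array([ 0.163, -0.603,  0.245]), 'ee_rot': array([ 0.991,  0.132, -0.   , -0.001]), 'ft_force': array([-0.298,  0.164,  1.546]), 'torque': array([ 0.022,  0.002, -0.02 ]), 'grasp_force': np.float64(0.0), 'grip_width': np.float64(1.0)}
side {'fx': 599.0318611547245, 'fy': 599.0318611547245, 'cx': 317.65475822138274, 'cy': 242.6687330872324, 'xyz': array([0.38154886, 0.99822416, 1.11261619]), 'orientation': array([-0.03194909,  0.38888533,  0.91931595, -0.0510455 ])}
tray_tab [([270.7, 313.3], 0.98), ([449.6, 333.7], 0.86), ([337.6, 372.7], 0.7)]
tray_center [([414.3, 359.0], 0.97), ([302.4, 347.4], 0.89), ([308.9, 286.9], 0.43)]
lock_grip [([309.2, 284.1], 0.56)]
holder []
board_center []
jaw it knows: board_center, bowl, cups, holder, jar, lock_grip, sauce, shaker, spatula, stack, stack_far, tissues, tray, tray_center, tray_far, tray_tab, tub
shaker [([336.1, 273.4], 0.57)]
stack [([306.2, 360.7], 0.74)]
top {'fx': 447.77030409271117, 'fy': 447.77030409271117, 'cx': 313.29473164626745, 'cy': 242.01996066460777, 'xyz': array([ 0.28981391, -0.06776025,  1.32613237]), 'orientation': array([ 0.06668857, -0.05000443, -0.70374775,  0.70554327])}
tray_tab [([235.2, 206.9], 0.9), ([240.5, 344.9], 0.88), ([497.7, 246.1], 0.73)]
tray_center [([226.6, 317.6], 0.91), ([215.2, 234.4], 0.78)]
lock_grip [([277.3, 231.2], 0.67)]
holder []
board_center [([368.7, 243.0], 0.84)]
jaw it knows: board_center, bowl, cups, holder, jar, lock_grip, sauce, shaker, spatula, stack, stack_far, tissues, tray, tray_center, tray_far, tray_tab, tub
shaker [([313.7, 249.9], 0.47)]
stack []
```

View pics/top0.png

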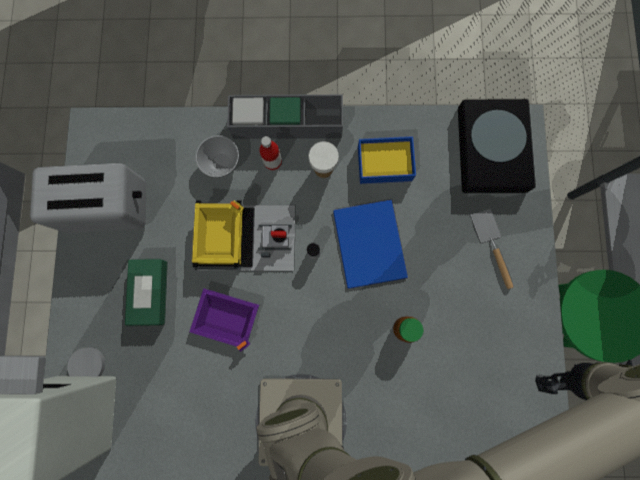

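View pics/side0.png

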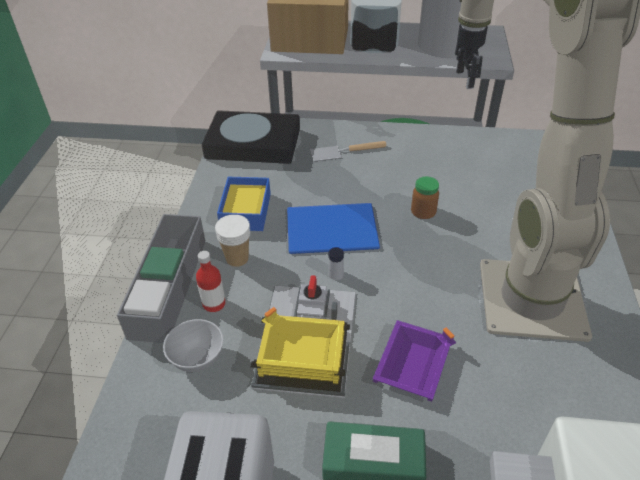

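The top view shows the yellow stack at (218,234), its tab at (236,206), the red knob at (279,235), the board at (369,244), the shaker at (313,249) and the purple look-alike tray at (225,318). The side view agrees with this layout.

```bash
cat > h.py <<'E'
from workcell import manip
import cv2,numpy as np
from scipy.spatial.transform import Rotation as R
def cloud(c,snap=None):
    im,d=snap if snap else manip.camera(c)
    k=manip.get_calibration(c);v,u=np.mgrid[:480,:640]
    P=np.stack([(u-k["cx"])/k["fx"]*d,-(v-k["cy"])/k["fy"]*d,-d],-1)@R.from_quat(k["orientation"]).as_matrix().T+k["xyz"]
    P[d==0]=np.nan
    return im,cv2.cvtColor(im,cv2.COLOR_RGB2HSV),P
def ray(c,px,z):
    k=manip.get_calibration(c);r=R.from_quat(k["orientation"]).apply([(px[0]-k["cx"])/k["fx"],-(px[1]-k["cy"])/k["fy"],-1])
    return k["xyz"]+r*(z-k["xyz"][2])/r[2]
def mask(hsv,lo,hi,P,zl,zh,box):
    return (hsv>=lo).all(-1)&(hsv<=hi).all(-1)&(P[...,2]>zl)&(P[...,2]<zh)&(P[...,0]>box[0])&(P[...,0]<box[1])&(P[...,1]>box[2])&(P[...,1]<box[3])
def tool():
    o=manip.get_obs();return np.array(o["position"]),R.from_quat(o["ee_rot"]),o
def pose(p,q): return p,R.from_quat(q)
E
python3 - <<'E'
from h import *
def rect(n,X): 
    r=cv2.minAreaRect((X[:,:2]*1000).astype(np.float32));print(n,len(X),"z",np.round(np.percentile(X[:,2],[5,50,95]),3),"mean",X.mean(0).round(4),"rect",np.round(r[0],1),np.round(r[1],1),round(r[2],1))
for c in("top","side"):
    im,h,P=cloud(c);print(c)
    b=(.3,.75,.0,.4)
    rect("rim",P[mask(h,(22,120,60),(35,255,255),P,.074,.09,b)])
    rect("tab",P[mask(h,(3,150,90),(18,255,255),P,.09,.12,b)])
    rect("tabtop",P[mask(h,(3,150,90),(18,255,255),P,.1,.11,b)])
    m=mask(h,(0,150,70),(5,255,255),P,.05,.09,(.3,.5,-.1,.15))|mask(h,(172,150,70),(180,255,255),P,.05,.09,(.3,.5,-.1,.15));rect("knob",P[m])
    rect("knobtop",P[m&(P[...,2]>.07)])
    rect("board",P[mask(h,(105,150,60),(125,255,255),P,.004,.025,(.1,.7,-.5,.05))])
    for n,px,z in (("tab",(235.2,206.9),.093),("lock",(277.3,231.2),.062),("shaker",(313.7,249.9),.04)) if c=="top" else (("tab",(270.7,313.3),.093),("lock",(309.2,284.1),.062)):
        print(n,ray(c,px,z).round(4))
    big=cv2.resize(im[170:290,170:330] if c=="top" else im[240:400,240:400],None,fx=5 if c=="top" else 3.75,fy=5 if c=="top" else 3.75,interpolation=2)
    cv2.imwrite(f"pics/{c}z.png",big[:,:,::-1])
E
```

```text
top
rim 1039 z [0.076 0.081 0.085] mean [0.525  0.2413 0.0806] rect [528.5 235.2] [140.2 179.4] 88.8
tab 33 z [0.102 0.105 0.11 ] mean [0.599  0.1843 0.1055] rect [599.  184.2] [28.4  9.3] 54.3
tabtop 33 z [0.102 0.105 0.11 ] mean [0.599  0.1843 0.1055] rect [599.  184.2] [28.4  9.3] 54.3Traceback (most recent call last):
  File "<stdin>", line 10, in <module>
  File "<stdin>", line 3, in rect
    return _quantile_unchecked(
        a, q, axis, out, overwrite_input, method, keepdims, weights)
    return _ureduce(a,
                    func=_quantile_ureduce_func,
    ...<5 lines>...
                    overwrite_input=overwrite_input,
                    method=method)
    r = func(a, **kwargs)
    result = _quantile(arr,
                       quantiles=q,
    ...<2 lines>...
                       out=out,
                       weights=wgt)
    slices_having_nans = np.isnan(arr[-1, ...])
                                  ~~~^^^^^^^^^
IndexError: index -1 is out of bounds for axis 0 with size 0
```

Run:
```python
from h import *
def rect(n,X): 
    if len(X)<3: print(n,len(X));return
    r=cv2.minAreaRect((X[:,:2]*1000).astype(np.float32));print(n,len(X),"z",np.round(np.percentile(X[:,2],[5,50,95]),3),"mean",X.mean(0).round(4),"rect",np.round(r[0],1),np.round(r[1],1),round(r[2],1))
for c in("top","side"):
    im,h,P=cloud(c);print(c)
    b=(.3,.75,.0,.4)
    rect("rim",P[mask(h,(20,100,60),(35,255,255),P,.074,.09,b)])
    rect("tab",P[mask(h,(3,150,90),(18,255,255),P,.09,.12,b)])
    B=(.4,.6,-.1,.15)
    m=mask(h,(0,130,60),(6,255,255),P,.04,.09,B)|mask(h,(170,130,60),(180,255,255),P,.04,.09,B);rect("knob",P[m])
    rect("knobtop",P[m&(P[...,2]>.07)])
    rect("board",P[mask(h,(105,150,60),(125,255,255),P,.004,.025,(.1,.7,-.5,.05))])
    rect("plate",P[mask(h,(0,0,90),(180,60,255),P,.003,.012,(.4,.65,-.1,.13))])
    for zl,zh in((.036,.05),): rect("clamp",P[mask(h,(0,0,60),(180,90,255),P,zl,zh,(.4,.65,-.02,.13))])
    # column profiles between
    for n,px,z in (("tab",(235.2,206.9),.093),("lock",(277.3,231.2),.062),("shaker",(313.7,249.9),.0)) if c=="top" else (("tab",(270.7,313.3),.093),("lock",(309.2,284.1),.062),("shaker",(336.1,273.4),.0)):
        print(n,ray(c,px,z).round(4))
    big=cv2.resize(im[170:290,170:330] if c=="top" else im[240:400,240:400],None,fx=5 if c=="top" else 3.75,fy=5 if c=="top" else 3.75,interpolation=2)
    cv2.imwrite(f"pics/{c}z.png",big[:,:,::-1])
```

```text
top
rim 1038 z [0.075 0.081 0.085] mean [0.5255 0.2413 0.0807] rect [528.1 234.5] [177.  141.8] 0.1
tab 32 z [0.102 0.106 0.11 ] mean [0.5989 0.1843 0.1059] rect [598.9 184.3] [26.1  9.3] 52.7
knob 87 z [0.045 0.075 0.079] mean [0.5234 0.063  0.0726] rect [527.4  62.7] [40.7 22.7] 86.6
knobtop 72 z [0.072 0.076 0.08 ] mean [0.5227 0.063  0.0759] rect [523.2  62.9] [40.8 14.3] 82.7
board 4796 z [0.008 0.013 0.018] mean [ 0.5059 -0.2035  0.0129] rect [ 536.8 -215.9] [320.8 234.2] 0.8
plate 1562 z [0.003 0.006 0.01 ] mean [0.529  0.0402 0.0063] rect [525.5  15.8] [228.2 247.7] 90.0
clamp 174 z [0.036 0.039 0.048] mean [0.5177 0.0591 0.0407] rect [501.8  64.3] [ 71.5 110.2] 68.4
tab [0.5965 0.1843 0.093 ]
lock [0.5321 0.0665 0.062 ]
shaker [ 0.487  -0.0372  0.    ]
side
rim 1601 z [0.075 0.08  0.084] mean [0.5266 0.2436 0.08  ] rect [529.7 243.4] [135.2 181.5] 89.6
tab 45 z [0.099 0.104 0.108] mean [0.6014 0.1914 0.1042] rect [601.7 190.4] [26.9 11.2] 50.1
knob 131 z [0.049 0.072 0.078] mean [0.5257 0.0761 0.0682] rect [526.7  70.3] [43.2 14.1] 90.0
knobtop 79 z [0.071 0.075 0.079] mean [0.526  0.0711 0.0749] rect [526.6  70.3] [43.4 13.9] 89.2
board 3875 z [0.007 0.011 0.016] mean [ 0.5081 -0.191   0.0113] rect [ 540.4 -194.3] [319.6 214.3] 2.0
plate 1593 z [0.003 0.006 0.01 ] mean [0.5235 0.0549 0.0058] rect [524.9  14.2] [228.4 248.9] 89.9
clamp 294 z [0.036 0.04  0.048] mean [0.5106 0.068  0.0407] rect [511.7  53.1] [ 90.9 143.2] 1.2
tab [0.6017 0.1853 0.093 ]
lock [0.5334 0.0643 0.062 ]
shaker [ 0.4792 -0.0339  0.    ]
```

View pics/topz.png

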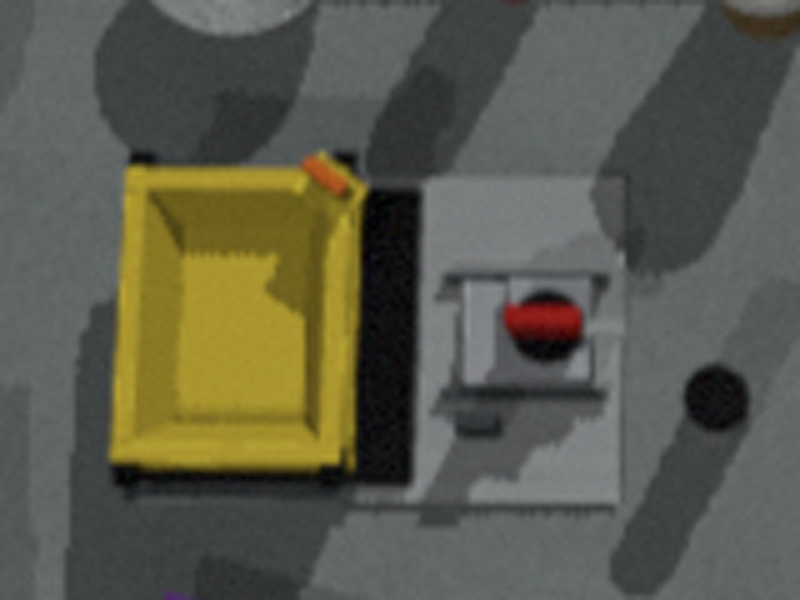

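View pics/sidez.png

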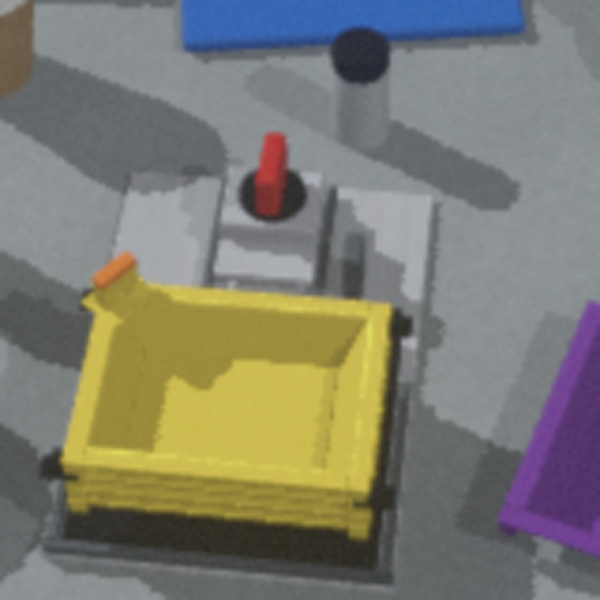

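The crops show the clamp drawn back, with the bar along world y and the holder axes about equal to the world axes. The tab is on the +x -y corner. Both cameras put the holder at about (0.526, 0.242) and the knob at about (0.525, 0.066). I'll move above the knob.

```bash
python3 -m pendant '[[10.5,-11,0,0,0,-9.35,0],[10.5,-11,0,0,0,-9.35,0],[10.5,-11,0,0,0,-9.35,0],[10.5,-11,0,0,0,-9.35,0],[10.5,-11,0,0,0,-9.35,0],[10.5,-11,0,0,0,-9.35,0],[10.5,-11,0,0,0,-9.35,0],[10.5,-11,0,0,0,-9.35,0],[10.5,-11,0,0,0,-9.35,0],[10.5,-11,0,0,0,-9.35,0]]' 60
python3 - <<'E'
from h import *
p,r,o=tool();print(p,r.as_matrix().round(3),o["joint_pos"])
E
```

```text
clock: 2.2
position: [0.4625, -0.0522, 0.2458]
ee_rot: [0.707, 0.707, 0.0, 0.001]
ft_force: [0.7, -0.9, 0.1]
grip_width: 0.5
grasp_force: 0.0
[ 0.46246971 -0.05219056  0.24575057] [[ 0.001  1.     0.001]
 [ 1.    -0.001 -0.001]
 [-0.001  0.001 -1.   ]] [ 0.74651563  0.01627364 -0.72856566  1.83060513  0.01220445  1.29767594
  0.01381576]
```

```bash
python3 -m pendant '[[2.36,1.25,0,0,0,0,0],[2.36,1.25,0,0,0,0,0],[2.36,1.25,1,0,0,0,0],[2.36,1.25,2.3,0,0,0,0],[2.36,1.25,2.3,0,0,0,0],[2.36,1.25,2.3,0,0,0,0],[2.36,1.25,2.3,0,0,0,0],[2.36,1.25,2.3,0,0,0,0],[2.36,1.25,2.3,0,0,0,0],[2.36,1.25,2.3,0,0,0,0]]'
python3 - <<'E'
from h import *
S=[]
for c in("top","side"):
    im,h,P=cloud(c);x=slice(170,290) if c=="top" else slice(220,380);y=slice(200,360) if c=="top" else slice(240,400)
    f=5 if c=="top" else 3.75
    S.append(cv2.resize(im[x,y],(400,400 if c=="side" else 300)))
    if c=="top":S[-1]=cv2.copyMakeBorder(S[-1],0,100,0,0,0)
    k=manip.get_calibration(c)
    # where fingertips should appear: 
    p,r,o=tool()
    for w in (-.028,.028):
        q=R.from_quat(k["orientation"]).inv().apply(p+[w,0,-.01]-k["xyz"]);u,v=k["cx"]+k["fx"]*q[0]/-q[2],k["cy"]-k["fy"]*q[1]/-q[2];print(c,w,round(u,1),round(v,1))
        sx,sy=(u-y.start)*400/160,(v-x.start)*(300/120 if c=="top" else 400/160);cv2.circle(S[-1],(int(sx),int(sy)),3,(0,255,0),1)
cv2.imwrite("pics/near.png",np.hstack(S)[:,:,::-1])
E
```

```text
clock: 3.45
position: [0.5244, 0.064, 0.1306]
ee_rot: [0.707, 0.707, 0.0, 0.0]
ft_force: [-0.7, 0.9, 0.4]
grip_width: 0.502
grasp_force: 0.0
top -0.028 275.8 240.0
top 0.028 276.2 220.0
side -0.028 324.6 268.1
side 0.028 300.3 266.3
```

View pics/near.png

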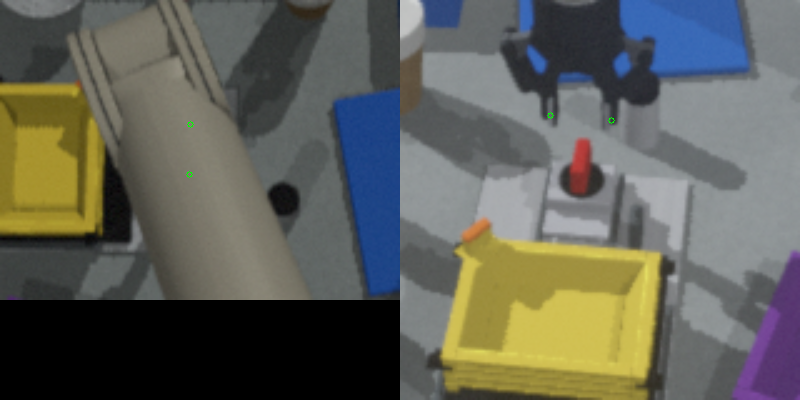

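The side view shows the fingertips straddling the knob, and the projection matches to 1–2 px. I'll go down and pinch it.

```bash
python3 -m pendant '[[0.06,0.04,0.4,0,0,0,0],[0.06,0.04,0.8,0,0,0,0],[0.06,0.04,1.1,0,0,0,0],[0.06,0.04,1.25,0,0,0,0],[0.06,0.04,1.35,0,0,0,0],[0.06,0.04,1.35,0,0,0,-0.4],[0.06,0.04,1.35,0,0,0,-0.8],[0.06,0.04,1.35,0,0,0,-0.9],[0.06,0.04,1.35,0,0,0,-0.9],[0.06,0.04,1.35,0,0,0,-0.9]]' 40
```

```text
clock: 4.8
position: [0.5255, 0.067, 0.0633]
ee_rot: [0.707, 0.707, -0.001, -0.0]
ft_force: [-6.8, -0.2, 6.6]
grip_width: 0.157
grasp_force: 40.7
```

```bash
python3 -m pendant '[[0.1,0,0,0,0,0,-0.9],[0.2,0,0,0,0,0,-0.9],[0.3,0,0,0,0,0,-0.9],[0.4,0,0,0,0,0,-0.9],[0.5,0,0,0,0,0,-0.9],[0.58,0,0,0,0,0,-0.9],[0.64,0,0,0,0,0,-0.9],[0.68,0,0,0,0,0,-0.9],[0.7,0,0,0,0,0,-0.9],[0.7,0,0,0,0,0,-0.9]]' 60;python3 -m pendant '[[0.02,0,0,0,0,0,-0.9],[0.04,0,0,0,0,0,-0.9],[0.06,0,0,0,0,0,-0.9],[0.06,0,0,0,0,0,-0.9],[0.06,0,0,0,0,0,-0.9],[0.06,0,0,0,0,0,-0.9],[0.06,0,0,0,0,0,-0.9],[0.06,0,0,0,0,0,-0.9],[0.06,0,0,0,0,0,-0.9],[0.06,0,0,0,0,0,-0.9]]'
```

```text
clock: 6.05
position: [0.5256, 0.1016, 0.0634]
ee_rot: [0.707, 0.707, -0.001, 0.0]
ft_force: [-7.0, -2.4, 8.3]
grip_width: 0.152
grasp_force: 62.8
clock: 7.3
position: [0.5256, 0.1045, 0.0634]
ee_rot: [0.707, 0.707, -0.001, 0.0]
ft_force: [-7.6, -1.3, 7.5]
grip_width: 0.151
grasp_force: 62.8
```

```bash
python3 -m pendant '[[0.02,0,0,0,0,0,-0.9],[0.04,0,0,0,0,0,-0.9],[0.06,0,0,0,0,0,-0.9],[0.08,0,0,0,0,0,-0.9],[0.1,0,0,0,0,0,-0.9],[0.1,0,0,0,0,0,-0.9],[0.1,0,0,0,0,0,-0.9],[0.1,0,0,0,0,0,-0.9],[0.1,0,0,0,0,0,-0.9],[0.1,0,0,0,0,0,-0.9]]'
```

```text
clock: 8.55
position: [0.5257, 0.1084, 0.0633]
ee_rot: [0.708, 0.707, -0.002, 0.0]
ft_force: [-7.7, -6.0, 10.1]
grip_width: 0.148
grasp_force: 63.0
```

```bash
python3 -m pendant '[[0.02,0,0,0,0,0,-0.9],[0.04,0,0,0,0,0,-0.9],[0.06,0,0,0,0,0,-0.9],[0.08,0,0,0,0,0,-0.9],[0.08,0,0,0,0,0,-0.9],[0.08,0,0,0,0,0,-0.9],[0.08,0,0,0,0,0,-0.9],[0.08,0,0,0,0,0,-0.9],[0.08,0,0,0,0,0,-0.9],[0.08,0,0,0,0,0,-0.9]]'
```

```text
clock: 9.8
position: [0.5257, 0.1088, 0.0633]
ee_rot: [0.709, 0.706, -0.004, 0.002]
ft_force: [-10.4, -17.4, 16.0]
grip_width: 0.151
grasp_force: 63.9
```

The clamp is on its stop: 17 N of reaction, with the knob at y≈0.108 as expected. Now I'll turn the knob clockwise.

```bash
python3 -m pendant '[[0,0,0,0,0,1,-0.9],[0,0,0,0,0,2,-0.9],[0,0,0,0,0,3,-0.9],[0,0,0,0,0,4,-0.9],[0,0,0,0,0,5,-0.9],[0,0,0,0,0,6,-0.9],[0,0,0,0,0,7,-0.9],[0,0,0,0,0,8,-0.9],[0,0,0,0,0,9,-0.9],[0,0,0,0,0,9.5,-0.9]]'
python3 - <<'E'
from h import *
p,r,o=tool();print(o["torque"],r.as_matrix().round(3)[:,1],o["joint_pos"])
E
```

```text
clock: 11.05
position: [0.5271, 0.1074, 0.0634]
ee_rot: [0.993, 0.118, -0.001, 0.004]
ft_force: [-1.3, -21.1, 8.3]
grip_width: 0.151
grasp_force: 62.8
[-4.76755831  0.38380859  0.10670157] [ 0.233 -0.972  0.008] [ 0.17006716  0.37763191 -0.53616152  1.85875297  0.23974031  0.97059762
 -1.80747482]
```

```bash
python3 -m pendant '[[0,0,0,0,0,0.2,-0.9],[0,0,0,0,0,0.4,-0.9],[0,0,0,0,0,0.6,-0.9],[0,0,0,0,0,0.8,-0.9],[0,0,0,0,0,1,-0.9],[0,0,0,0,0,1.2,-0.9],[0,0,0,0,0,1.4,-0.9],[0,0,0,0,0,1.6,-0.9],[0,0,0,0,0,1.6,-0.9],[0,0,0,0,0,1.6,-0.9]]'
python3 - <<'E'
from h import *
p,r,o=tool();print(o["torque"],r.as_matrix().round(3)[:,1],o["joint_pos"][-1])
E
```

```text
clock: 12.3
position: [0.5274, 0.1074, 0.0635]
ee_rot: [1.0, 0.009, 0.0, 0.004]
ft_force: [-0.5, -21.4, 8.2]
grip_width: 0.151
grasp_force: 83.8
[-4.87173236  0.21155587  1.61685735] [ 0.018 -1.     0.009] -2.0122637527165064
```

The lock is at its stop: torque rose from 0.1 to 1.6 N·m. I'll release, rise and move above the tab.

```bash
python3 -m pendant '[[0,0,0,0,0,0,0],[0,0,0,0,0,0,0],[0,0,0,0,0,0,0],[0,0,-1,0,0,0,0],[0,0,-2,0,0,0,0],[0,0,-2.6,0,0,-1.3,0],[0.7,-0.7,-2.6,0,0,-2.6,0],[1.5,-1.6,-2.6,0,0,-3.9,0],[1.5,-1.6,-2.6,0,0,-5.2,0],[1.5,-1.6,-2.6,0,0,-6.6,0]]'
python3 - <<'E'
from h import *
p,r,o=tool();print(p,r.as_matrix().round(3)[:,1],o["joint_pos"])
def rect(n,X): 
    if len(X)<3: print(n,len(X));return
    q=cv2.minAreaRect((X[:,:2]*1000).astype(np.float32));print(n,len(X),"z",np.round(np.percentile(X[:,2],[5,50,95]),3),"mean",X.mean(0).round(4),"rect",np.round(q[0],1),np.round(q[1],1),round(q[2],1))
im,h,P=cloud("side");b=(.3,.75,.0,.4)
rect("rim",P[mask(h,(20,100,60),(35,255,255),P,.074,.09,b)])
rect("tab",P[mask(h,(3,150,90),(18,255,255),P,.095,.12,b)])
B=(.4,.6,-.1,.15)
m=mask(h,(0,130,60),(6,255,255),P,.065,.09,B)|mask(h,(170,130,60),(180,255,255),P,.065,.09,B);rect("knob",P[m])
for t,z in(("tray_tab",.093),("tray_center",.0655),("lock_grip",.062)):
    print(t,[(ray("side",q["pixel"],z).round(4),round(q["p"],2)) for q in manip.tip_of(t,"side")][:3])
S=[cv2.resize(im[220:380,220:380],(600,600),interpolation=2)]
cv2.imwrite("pics/lock.png",S[0][:,:,::-1])
E
```

```text
clock: 13.55
position: [0.5995, 0.197, 0.1922]
ee_rot: [0.891, 0.454, -0.0, -0.001]
ft_force: [-1.1, 0.3, -0.0]
grip_width: 0.498
grasp_force: 0.0
[0.59951598 0.19695879 0.19216116] [ 0.809 -0.588 -0.002] [ 0.1142151   0.46104326 -0.6727199   1.48477325  0.2905419   1.29824587
 -1.21487913]
rim 1595 z [0.075 0.08  0.084] mean [0.5278 0.2439 0.0802] rect [529.6 243.8] [180.3 134.9] 0.4
tab 46 z [0.099 0.104 0.109] mean [0.6013 0.1912 0.1042] rect [602.  190.5] [27.3 10.2] 50.0
knob 117 z [0.066 0.074 0.078] mean [0.5259 0.1124 0.073 ] rect [527.4 111.3] [41.4 15. ] 2.8
tray_tab [(array([0.2198, 0.2036, 0.093 ]), 0.88), (array([0.605 , 0.1829, 0.093 ]), 0.6)]
tray_center [(array([0.5282, 0.2417, 0.0655]), 0.74), (array([0.2906, 0.2535, 0.0655]), 0.61)]
lock_grip [(array([0.529, 0.116, 0.062]), 0.96)]
```

View pics/lock.png

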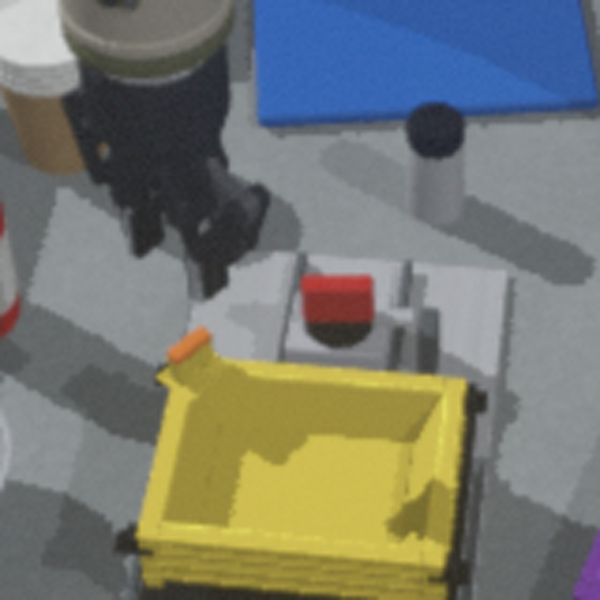

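The knob is turned about 85° with the clamp home, and the gripper waits beside the tab, which shows at (190,345) in this crop. Next I'll go down on the tab and close gently.

```bash
python3 -m pendant '[[-0.136,0.136,0,0,0,0,0],[-0.136,0.136,0.6,0,0,0,0],[-0.136,0.136,1.1,0,0,0,0],[-0.136,0.136,1.5,0,0,0,0],[-0.136,0.136,1.7,0,0,0,-0.3],[-0.136,0.136,1.86,0,0,0,-0.5],[-0.136,0.136,1.86,0,0,0,-0.7],[-0.136,0.136,1.86,0,0,0,-0.8],[-0.136,0.136,1.86,0,0,0,-1],[-0.136,0.136,1.86,0,0,0,-1]]' 20
```

```text
clock: 15.0
position: [0.6012, 0.1862, 0.1001]
ee_rot: [0.893, 0.45, 0.0, 0.0]
ft_force: [-0.3, 0.1, -1.4]
grip_width: 0.109
grasp_force: 21.3
```

The grip is clean, at 9.3 mm. Now I'll grip firmly and start the peel as an arc about the far corner.

```bash
python3 -m pendant '[[0,0,0,0,0,0,-1],[0,0,0,0,0,0,-1],[0,0,0,0,0,0,-1],[0,-0.018,-0.095,-0.18,0,0,-1],[0,-0.036,-0.191,-0.358,0,0,-1],[0,-0.058,-0.285,-0.537,0,0,-1],[0,-0.081,-0.38,-0.716,0,0,-1],[0,-0.108,-0.474,-0.895,0,0,-1],[0,-0.136,-0.567,-1.074,0,0,-1],[0,-0.136,-0.567,-1.074,0,0,-1]]' 100
python3 - <<'E'
from h import *
p,r,o=tool();print(p,r.as_matrix().round(3)[:,1],o["torque"])
im,h,P=cloud("side")
cv2.imwrite("pics/peel.png",cv2.resize(im[220:400,220:400],(600,600),interpolation=2)[:,:,::-1])
E
```

```text
clock: 16.25
position: [0.5957, 0.1906, 0.1289]
ee_rot: [0.89, 0.449, 0.034, 0.067]
ft_force: [1.4, -0.9, 0.9]
grip_width: 0.091
grasp_force: 98.3
[0.59567227 0.190601   0.12886917] [ 0.795 -0.587  0.151] [ 0.07656115 -0.11007227 -0.06018207]
```

View pics/peel.png

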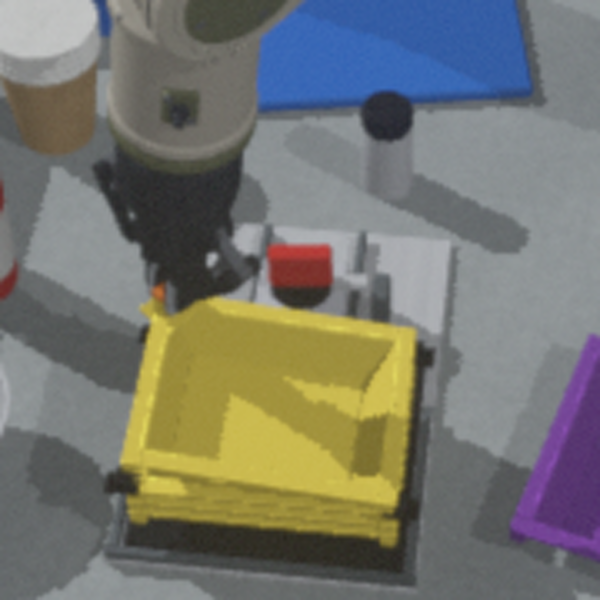

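The tab corner is up and the stack is in place. I'll continue to 0.45 rad, using the same arc since the tool axes turn with it.

```bash
python3 -m pendant '[[0,-0.018,-0.095,-0.18,0,0,-1],[0,-0.036,-0.191,-0.358,0,0,-1],[0,-0.058,-0.285,-0.537,0,0,-1],[0,-0.081,-0.38,-0.716,0,0,-1],[0,-0.136,-0.567,-1.074,0,0,-1],[0,-0.2,-0.75,-1.432,0,0,-1],[0,-0.273,-0.931,-1.79,0,0,-1],[0,-0.313,-1.02,-1.97,0,0,-1],[0,-0.355,-1.107,-2.149,0,0,-1],[0,-0.355,-1.107,-2.149,0,0,-1]]' 100
python3 - <<'E'
from h import *
p,r,o=tool();print(p,r.as_matrix().round(3),o["torque"],o["joint_pos"])
im,h,P=cloud("side")
cv2.imwrite("pics/peel2.png",cv2.resize(im[220:400,220:400],(600,600),interpolation=2)[:,:,::-1])
E
```

```text
clock: 17.55
position: [0.5749, 0.2058, 0.1806]
ee_rot: [0.87, 0.439, 0.101, 0.2]
ft_force: [2.8, -1.4, 3.9]
grip_width: 0.093
grasp_force: 98.7
[0.57487935 0.20576151 0.18064082] [[ 0.594  0.724  0.351]
 [ 0.804 -0.535 -0.259]
 [ 0.     0.436 -0.9  ]] [ 0.02889044 -0.19038154 -0.06726229] [-0.12242562  0.29170305 -0.60728152  1.77231726  0.68279004  1.11636759
 -1.64324088]
```

View pics/peel2.png

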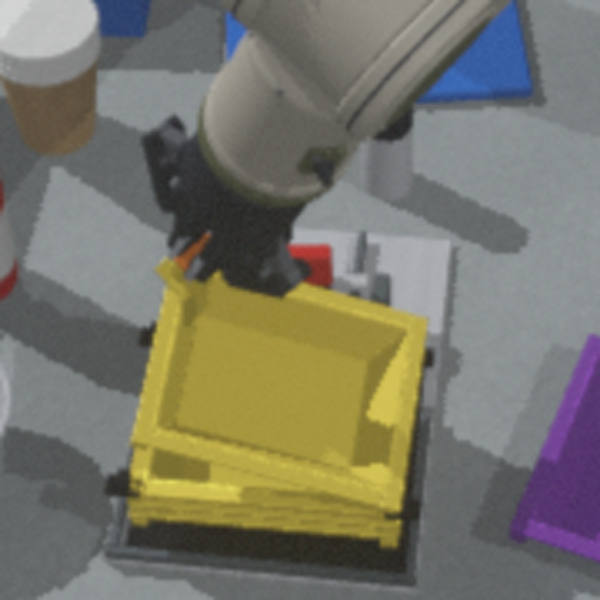

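The tray is tilted about 26°, and the near three corners are free. I'll lift straight up to free the far corner.

```bash
python3 -m pendant '[[0,0.03,-0.06,0,0,0,-1],[0,0.06,-0.12,0,0,0,-1],[0,0.09,-0.18,0,0,0,-1],[0,0.13,-0.27,0,0,0,-1],[0,0.22,-0.45,0,0,0,-1],[0,0.35,-0.72,0,0,0,-1],[0,0.52,-1.08,0,0,0,-1],[0,0.7,-1.44,0,0,0,-1],[0,0.87,-1.8,0,0,0,-1],[0,0.87,-1.8,0,0,0,-1]]' 100
python3 - <<'E'
from h import *
p,r,o=tool();print(p,r.as_matrix().round(3),o["joint_pos"])
im,h,P=cloud("side")
np.savez("pics/s3.npz",P=P,h=h)
cv2.imwrite("pics/peel3.png",cv2.resize(im[160:400,180:420],(600,600),interpolation=2)[:,:,::-1])
E
```

```text
clock: 18.85
position: [0.5755, 0.2059, 0.2824]
ee_rot: [0.87, 0.438, 0.102, 0.199]
ft_force: [0.3, -0.3, -0.8]
grip_width: 0.088
grasp_force: 98.3
[0.57550796 0.20587962 0.2824226 ] [[ 0.595  0.723  0.352]
 [ 0.804 -0.536 -0.258]
 [ 0.003  0.436 -0.9  ]] [-0.09560068  0.20500357 -0.62646919  1.64511044  0.58778138  1.26937828
 -1.50520247]
```

View pics/peel3.png

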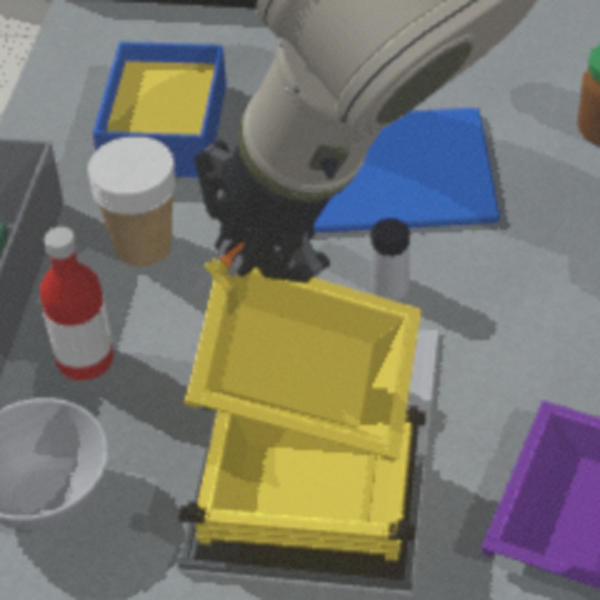

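The tray is free, the stack is in place and the things around it are untouched. Next I need the board centre.

Run:
```python
from h import *
for c in("top","side"):
    im=cv2.imread(f"pics/{c}0.png")[:,:,::-1].copy();d=np.load(f"pics/d_{c}.npy")
    im,h,P=cloud(c,(im,d))
    m=mask(h,(100,130,40),(125,255,255),P,.002,.025,(.3,.75,-.4,.05)).astype(np.uint8)
    n,l,s,ce=cv2.connectedComponentsWithStats(m);k=1+s[1:,4].argmax()
    cn=cv2.findContours((l==k).astype(np.uint8),0,1)[0][0].reshape(-1,2)
    X=np.array([ray(c,q,.012)[:2] for q in cn])*1000
    r=cv2.minAreaRect(X.astype(np.float32));print(c,r)
p,R0,o=tool();yt=-36.3
```

```text
top ((506.17529296875, -202.55914306640625), (240.16213989257812, 179.2984161376953), 10.124994277954102)
side ((507.2639465332031, -192.89340209960938), (238.33445739746094, 184.53277587890625), 10.226008415222168)
```

Correcting each camera by its known bias, the two agree on the board centre at (0.508, -0.199). I'll level the tray and carry it over.

```bash
python3 -m pendant '[[0,0,0,0.4,0,0,-1],[-0.1,0.07,0.03,0.9,0,0,-1],[-0.4,0.28,0.13,1.4,0,0,-1],[-0.8,0.55,0.27,1.9,0,0,-1],[-1.3,0.9,0.43,2.4,0,0,-1],[-1.8,1.24,0.6,2.8,0,0,-1],[-2.3,1.59,0.76,3.1,0,0,-1],[-2.8,1.93,0.93,3.22,0,0,-1],[-3.2,2.21,1.06,3.22,0,0,-1],[-3.4,2.35,1.13,3.22,0,0,-1]]' 100
python3 - <<'E'
from h import *
p,r,o=tool();print(p,r.as_matrix().round(3),o["joint_pos"])
E
```

```text
clock: 20.15
position: [0.5784, -0.0105, 0.2794]
ee_rot: [0.893, 0.449, -0.001, 0.0]
ft_force: [0.9, 0.4, -1.0]
grip_width: 0.089
grasp_force: 98.2
[ 0.57835956 -0.01046761  0.27938413] [[ 0.596  0.803 -0.001]
 [ 0.803 -0.596 -0.001]
 [-0.001 -0.001 -1.   ]] [ 0.35523532  0.25361225 -0.49969937  1.51464659  0.12267945  1.40583146
 -0.7900909 ]
```

```bash
python3 -m pendant '[[-0.4,0.31,0,0,0,0,-1],[-1,0.77,0,0,0,0,-1],[-1.7,1.31,0.1,0,0,0,-1],[-2.4,1.85,0.3,0,0,0,-1],[-3,2.32,0.6,0,0,0,-1],[-3.4,2.63,0.9,0,0,0,-1],[-3.7,2.86,1.15,0,0,0,-1],[-3.87,2.99,1.3,0,0,0,-1],[-3.87,2.99,1.38,0,0,0,-1],[-3.87,2.99,1.38,0,0,0,-1]]' 100
python3 - <<'E'
from h import *
p,r,o=tool();print(p,r.as_matrix().round(3)[:,1],o["joint_velocities"].round(3))
S=[]
for c in("side","top"):
    im,h,P=cloud(c)
    m=mask(h,(18,100,50),(35,255,255),P,.15,.22,(.38,.62,-.33,-.06));X=P[m]
    print(c,len(X),np.percentile(X[:,2],[2,50,98]).round(3))
    if len(X)<50: S.append(im);continue
    # rim: top band, robust plane
    E=X[X[:,2]>np.percentile(X[:,2],98)-.03]
    E=X[X[:,2]>.186]
    for _ in range(6):
        A=np.c_[E[:,:2]-E[:,:2].mean(0),np.ones(len(E))];co=np.linalg.lstsq(A,E[:,2],rcond=None)[0];e=E[:,2]-A@co;E=E[abs(e)<max(.004,2*e.std())] if _<5 else E
    q=cv2.minAreaRect((E[:,:2]*1000).astype(np.float32));print("plane",co.round(3),len(E),q)
    S.append(im)
cv2.imwrite("pics/end.png",np.hstack([cv2.resize(S[0][100:340,200:440],(400,400)),cv2.resize(S[1][140:300,290:450],(400,400))])[:,:,::-1])
E
```

```text
clock: 21.4
position: [0.5842, -0.2519, 0.2117]
ee_rot: [0.893, 0.451, 0.0, 0.0]
ft_force: [-0.0, 0.2, -2.0]
grip_width: 0.088
grasp_force: 98.2
[ 0.58422017 -0.25189631  0.21167619] [ 0.805 -0.593  0.   ] [-0.001 -0.008 -0.001 -0.008  0.002  0.004  0.001]
side 2285 [0.16  0.178 0.195]
plane [0.005 0.009 0.191] 808 ((515.3209228515625, -194.3186492919922), (177.90048217773438, 137.62420654296875), 0.07417656481266022)
top 2169 [0.161 0.169 0.197]
plane [-0.     0.002  0.193] 600 ((508.92755126953125, -186.30015563964844), (103.56761932373047, 168.45811462402344), 89.33773803710938)
```

View pics/end.png

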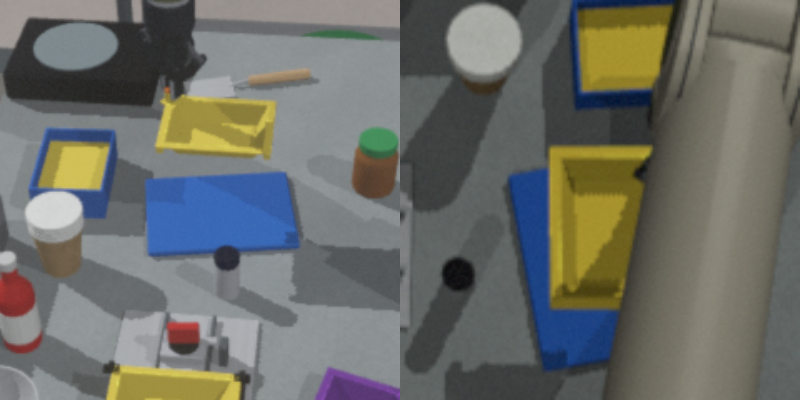

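The tray is level to about 0.5° and roughly centred over the board, with the shaker and cups undisturbed. I'll make a small 4 mm correction, let it settle and hand in.

```bash
python3 -m pendant '[[-0.02,0,0,0,0,0,-1],[-0.04,-0.01,0,0,0,0,-1],[-0.06,-0.02,0,0,0,0,-1],[-0.076,-0.02,0,0,0,0,-1],[-0.076,-0.02,0,0,0,0,-1],[-0.076,-0.02,0,0,0,0,-1],[-0.076,-0.02,0,0,0,0,-1],[-0.076,-0.02,0,0,0,0,-1],[-0.076,-0.02,0,0,0,0,-1],[-0.076,-0.02,0,0,0,0,-1]]' 100
python3 - <<'E'
from h import *
print(tool()[2]["joint_velocities"].round(3)); print(manip.hand_in())
E
```

```text
clock: 22.75
position: [0.5808, -0.2558, 0.2115]
ee_rot: [0.893, 0.45, 0.0, 0.0]
ft_force: [-0.1, -0.1, -1.5]
grip_width: 0.085
grasp_force: 98.2
[ 0.001  0.001  0.001 -0.    -0.002 -0.     0.001]
the job is handed in; nothing more can be done
None
```

The job is handed in at about 23 s (no verdict was returned): the clamp is home and its knob turned to the stop, and the top tray came off tab corner first with the rest of the stack left in place. The tray is held level and still, centred to within a few mm by my estimate, about 15 cm above the blue board.

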